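Roll the stone drum up to its stop and shut the keeper

ROBOT

A 6-joint arm with a two-finger parallel gripper is mounted at the origin on the work surface. World frame = base frame: x ahead of the robot, y to its left, z up, the work surface at z = 0. Lengths are in m, angles in rad, forces in N, time in s.
With the tool pointing down it reaches from about 0.25 to 0.775 m from the base axis. Payload 4 kg.
Tool frame: the origin (TCP) lies at the very end of the fingers, on their centre line; the grasp point (between the pads) lies 19 mm behind it (robot.tcp_to_grasp is the distance from the TCP to the grasp point, in m); z points along the fingers, y is the line along which they close (so a half turn about z gives the same grasp; the last joint's range is limited). The gripper opens to 94 mm and grips with 3 to 60 N. Pads are 16 mm wide; open, the fingers measure 119 mm over their backs; the gripper's body (75 mm by 177 mm) begins 78 mm behind the grasp point.
Start: joints at [-1.387, 0.087, 1.371, -0, 1.684, -0.103], TCP at [0.156, -0.528, 0.206] pointing down, gripper open.
Joint ranges: [-3.1, 3.1], [-0.76, 2.03], [0.27, 2.55], [-1.08, 4.22], [0.17, 2.65], [-2.57, 2.57]. Speed limits (rad/s): [2.79, 2.79, 3.14, 3.14, 3.14, 3.14].

INTERFACE

Orientations are given as [roll, pitch, yaw] about the fixed x, y, z axes, in that order (R = Rz(yaw) Ry(pitch) Rx(roll)).
In Python, from bench import robot gives the robot as it stands.
- The arm moves only by the tool nudge_tcp, called after "Emit:" as name(argument=value, ...) on one line, values as JSON. Schema: {"type":"object","properties":{"steps":{"type":"string"},"only":{"type":"string"},"quiet":{"type":"boolean"},"lines":{"type":"string"}},"required":["steps"],"additionalProperties":false}. steps is a string of 1 to 20 rows, parted by semicolons, with the numbers parted by commas; each row has 5 numbers: the finger opening in m, then dx, dy, dz in units of 20 mm, then a turn about the tool's z in rad; each row shifts and turns the commanded pose from where the row before left it, along the tool's axes as they then stand; what a row does not reach is not made up. A row lasts 1/12 s, in which the tool goes at most 0.0417 m and 0.125 rad, less where a joint would pass 70% of its speed; a pose out of reach is approached as far as the arm can. The fingers move at their own pace and stop on an object; the grip force is fixed at half the most. Time passes only in rows, so rows that do not move let the fingers close. The tool returns the time, the measured TCP pose, the force, the opening and the grip force at its end. only (a regular expression) keeps the lines of the reply that match it, lines (a string "A,B") keeps lines A to B, and quiet returns only ok. Input that does not fit is refused with a message, and nothing moves.
- robot.get_obs(): the state, without advancing time (a new reading comes with each control period).
- robot.snapshot(name): name is "side" or "top" or "wrist"; returns a dict with "color" (420x560x3 uint8, blue, green, red), "fx", "fy", "cx", "cy" (pixels), "extrinsics" (4x4, takes a point from world to camera coordinates). Camera axes: x right, y down, z forward; pixel columns grow to the right and rows downward; lengths in m; the calibration is good to about 2 mm. A picture is of the moment at which its call begins. There is no depth.
- robot.close_job(): hands the job in; it is judged then, once.
The state is a dict: "time": time; "joint_positions": joint angles; "qvel": joint speeds; "joint_torque": joint torques, N m; "tool_pos": TCP position; "ee_rot": TCP orientation; "wrist_force": force on the tool from outside, world axes, zero at the start; "wrist_torque": the same for the moment, N m; "width": finger opening in m; "finger_force": force on a finger pad.
Only numpy, scipy, OpenCV 4.12 (cv2) and the standard library are available. Lean on these libraries where they do the work, as an engineer would, in place of code of your own. Each camera call takes 0.05 s, during which the arm holds its last target. There are 200 camera calls.

TASK

Without picking it up, push the limestone drum from the table up the wooden ramp with your fingers until it drops into the seat against the stop, going slowly and keeping your fingers against it all the way so that it never runs loose or rolls back. Then push the steel keeper arm round until it lies fully across the ramp behind the drum, and take your hand away. Leave the tools and other things lying around undisturbed.

Things in the scene. Friction and masses are not known exactly. Their poses are not given: they have to be found in the camera images.
- drum: Plain pale limestone cylinder, honed smooth, 60 mm in diameter, 100 mm long, 0.45 to 0.85 kg, lying on the table before the ramp foot, square to the ramp within about 9 degrees; it rolls freely in the direction it faces, and a light push does not turn it. Origin at its very centre, 30 mm above what it lies on; its x axis is the cylinder's axis (y and z turn as it rolls).
- ramp: Wooden ramp fixed to the table, 150 mm wide, no side walls. Origin on the table surface, on the centre line, straight below the crest; x points uphill, y to the left when looking uphill, z up. A plain 8 degree slope rises from table height at x = -180 mm to 25 mm at the crest, x = 0. Beyond the crest come the seat and the upright stop.
- ramp_foot (a point): Middle of the lower edge of the ramp, at table height, where the slope begins.
- seat (a point): Point on the level seat, 21 mm above the table (4 mm below the crest), 17 mm beyond the crest on the centre line. The seat runs from the crest to the stop's face, 49 mm beyond the crest (stop 26 mm thick, top 75 mm above the table). In the seat the drum's centre lies 15 to 19 mm beyond the crest, 51 mm above the table.
- keeper (a joint): Angle of the steel keeper arm about its vertical pivot: 0 when it lies alongside the ramp pointing downhill, growing to 1.57 when it lies straight across the ramp behind the seated drum, where it meets its own end stop. It starts open, between -0.35 and 0.1. It stays where it is left; about 1.5 N at 100 mm from the pivot moves it.
- keeper_pivot (a point): Pivot axis of the keeper arm at the arm's mid-height: 51 mm above the table, 26 mm before the crest and 120 mm to the +y side of the ramp's centre line, on a 24 mm pin over a 70 x 34 x 18 mm wooden block.
- keeper_end (a point): Centre of the round free end of the keeper arm, 150 mm from the pivot axis. The arm is a straight steel bar 14 mm wide and 16 mm high (43 to 59 mm above the table), with a 26 mm round boss at the pivot; beside the ramp there is only the table beneath it.
- flat_chisel: Flat-bladed steel stone chisel lying on the table, 225 mm long, 26 mm wide, beside the ramp's foot on the ramp's -y side; loose; origin under the middle of its length.
- point_chisel: Pointed steel stone chisel lying on the table, 210 mm long, 16 mm thick, behind the stop, towards the ramp's +y side; loose; origin under the middle of its length.
- mallet: Round white mason's mallet standing on its head beyond the stop, head 88 mm across and 86 mm high, wooden handle upward to 190 mm; loose; origin at the centre of its underside.
- offcut: Small limestone offcut, 75 x 60 x 54 mm, beside the ramp on its -y side; loose; origin at the centre of its underside.
- flask: Blue drinking flask, 66 mm across, 220 mm high; loose; origin at the centre of its underside.
- cup: Yellow cup, 76 mm across, 90 mm high; loose; origin at the centre of its underside.
- tape: Black tape measure standing on edge, 70 x 32 x 65 mm; loose; origin at the centre of its underside.

How it is judged:
By the outcome, as a careful person would: the job done as asked, in the order asked, and still so for the second after the job is handed in, with the robot touching nothing.
It also fails if it takes over 72 s, if anything falls off the work surface, if the arm or the gripper's body presses on something with over 40 N, if the wrist force passes 120 N, or if a joint passes its speed limit or range.

## Working session

There is one attempt and no reset: what is moved stays moved. The work goes in short steps, Python scripts to look and compute and a tool call to move; the robot and the scene stay as the last step left them, time stands still between calls to the robot, and variables do not carry over. Pictures are saved under pics/ and viewed, at most 10 in all, crops included, and the job is handed in when it is done.

```bash
ls; mkdir -p pics
```

Run:
```python
from bench import robot
import cv2,numpy as np
for n in("top","side"):
    s=robot.snapshot(n); cv2.imwrite(f"pics/{n}0.png",cv2.resize(s["color"],(800,600),interpolation=cv2.INTER_CUBIC)); print(n,s["fx"],s["fy"],s["cx"],s["cy"]); print(np.round(s["extrinsics"],4))
o=robot.get_obs();print(o["time"],o["tool_pos"],o["ee_rot"],o["wrist_force"],o["width"])
```

```text
bench.py
pics
top 497.39951086718287 497.39951086718287 277.90743586788733 205.97455474773963
[[-1.0800e-02 -9.9990e-01 -1.3000e-03 -4.4800e-02]
 [-9.9830e-01  1.0900e-02 -5.7100e-02  5.8550e-01]
 [ 5.7100e-02  7.0000e-04 -9.9840e-01  1.1477e+00]
 [ 0.0000e+00  0.0000e+00  0.0000e+00  1.0000e+00]]
side 480.0422549862525 480.0422549862525 284.51575497210797 208.33121905021605
[[-0.9962 -0.0856  0.0187  0.5898]
 [-0.0707  0.6597 -0.7482  0.1017]
 [ 0.0517 -0.7466 -0.6632  1.3223]
 [ 0.      0.      0.      1.    ]]
0.1 [ 0.15548218 -0.52706206  0.20443837] [-3.13966014e+00 -1.93217233e-04  2.86772627e-01] [-0.77509135  1.24612491  0.19812424] 0.09445863723650708
```

View pics/top0.png

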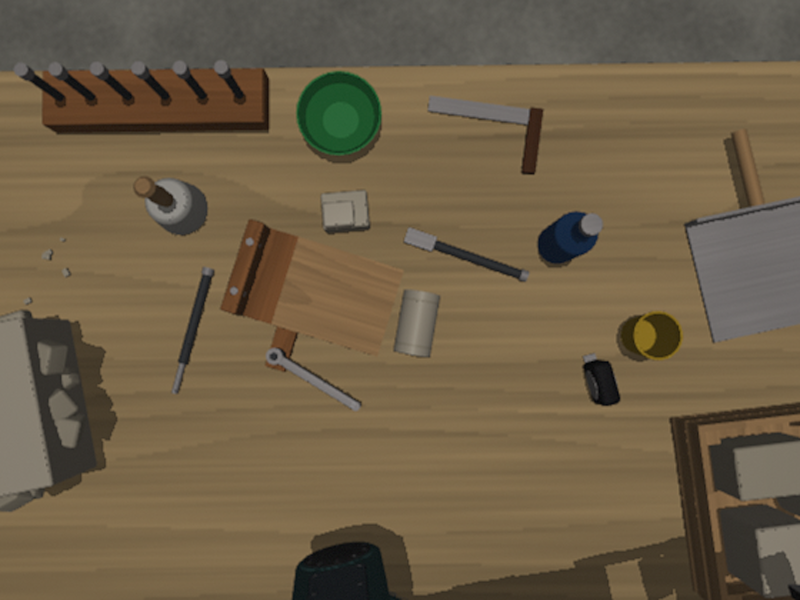

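View pics/side0.png

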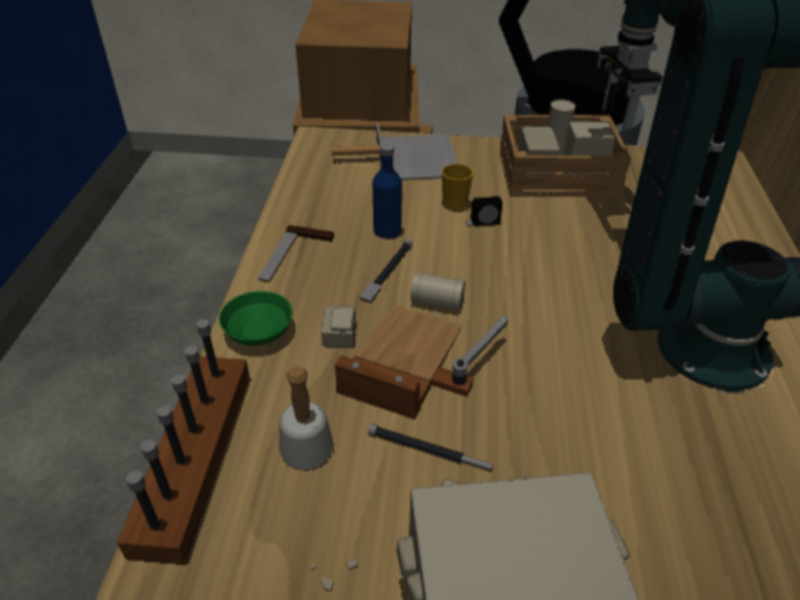

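The top view shows the ramp with its stop at about (245,268), its foot edge from (402,270) to (378,354), the drum at about (417,323), and the keeper pivot (274,356) and end (357,405). Next I enlarge this area.

Run:
```python
from bench import robot
import cv2
s=robot.snapshot("top")["color"][145:295,150:350]; cv2.imwrite("pics/c1.png",cv2.resize(s,None,fx=4,fy=4,interpolation=cv2.INTER_CUBIC))
```

```text
(no output)
```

View pics/c1.png

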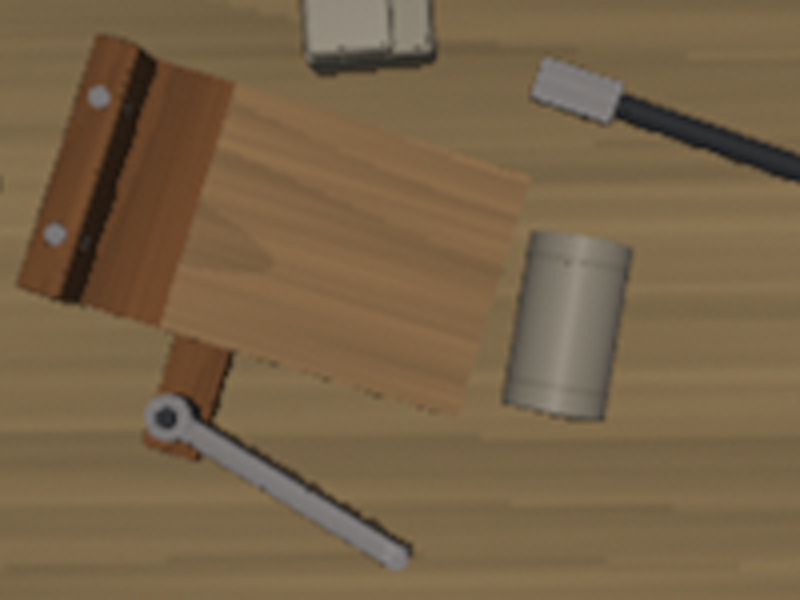

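Crop: foot corners (529,178) and (455,412), crest (235,83) and (162,326), drum corners (532,232), (632,246), (605,420), (503,405), pivot (166,416), keeper end (396,555).

Create h.py:
```python
import numpy as np
from bench import robot
def ray(s,u,v,z):
    E=s["extrinsics"];R=E[:3,:3];c=-R.T@E[:3,3]
    d=R.T@np.array([(u-s["cx"])/s["fx"],(v-s["cy"])/s["fy"],1]);return c+d*(z-c[2])/d[2]
def crop(s,u,v,z,f=4,ox=150,oy=145): return ray(s,(u+.5)/f-.5+ox,(v+.5)/f-.5+oy,z)
```

Run:
```python
from h import *
from scipy.optimize import least_squares
s=robot.snapshot("top");c=lambda *a:crop(s,*a)[:2]
W=np.array([c(529,178,0),c(455,412,0),c(235,83,.025),c(162,326,.025),c(100,35,.075),c(18,287,.075),c(166,416,.059)])
L=np.array([[-.18,-.075],[-.18,.075],[0,-.075],[0,.075],[.075,-.075],[.075,.075],[-.026,.12]])
def T(p,L):
    a=p[2];return p[:2]+np.array(L)@np.array([[np.cos(a),np.sin(a)],[-np.sin(a),np.cos(a)]])
r=least_squares(lambda p:(T(p,L)-W).ravel(),[.5,.2,1.2]);p=r.x
print("ramp",p,"resid mm",np.round((T(p,L)-W)*1000,1))
D=np.array([c(532,232,.03),c(632,246,.03),c(605,420,.03),c(503,405,.03)])
inv=lambda w:(w-p[:2])@np.array([[np.cos(p[2]),-np.sin(p[2])],[np.sin(p[2]),np.cos(p[2])]])
ax=(D[0]+D[1]-D[2]-D[3])/2;ctr=D.mean(0)
print("drum",ctr,inv(ctr),"len",np.linalg.norm(ax),"axis",np.degrees(np.arctan2(ax[1],ax[0])),"ramp -y", np.degrees(p[2])-90, "dia",np.linalg.norm(D[0]-D[1]))
for n,q in dict(drumcorn=D,end=c(396,555,.059)[None],pivot=W[6:],chis=np.array([c(545,60,.01),c(615,120,.01)]),offc=np.array([c(305,55,.05),c(435,60,.05)])).items(): print(n,np.round(inv(q),4).tolist(),np.round(q,4).tolist())
```

```text
ramp [0.61038098 0.13178787 1.26405438] resid mm [[ 1.6 -1.4]
 [-3.2 -1.4]
 [ 0.7 -1.1]
 [-1.   1.5]
 [ 2.5  2. ]
 [ 0.1  1.9]
 [-0.6 -1.5]]
drum [ 0.53752033 -0.08233915] [-0.22613267  0.00480312] len 0.10139499468052283 axis -9.882372556545862 ramp -y -17.575019111667388 dia 0.058409830083031536
drumcorn [[-0.1905, -0.0409], [-0.2482, -0.05], [-0.2623, 0.0506], [-0.2036, 0.0595]] [[0.5918, -0.0622], [0.5831, -0.1199], [0.483, -0.1029], [0.4922, -0.0443]]
end [[-0.1708, 0.1562]] [[0.4099, 0.0162]]
pivot [[-0.0244, 0.1199]] [[0.4887, 0.1447]]
chis [[-0.168, -0.142], [-0.2179, -0.1199]] [[0.695, -0.0712], [0.6589, -0.1121]]
offc [[-0.0371, -0.0988], [-0.109, -0.1177]] [[0.6934, 0.0666], [0.6897, -0.0077]]
```

Units first: shifts go in units of 20 mm. So -0.02 m is -1, 0.0328 m is 1.64.

Emit:
nudge_tcp(steps="0.094,0,0,-1,0;0.094,1.64,-1.065,0,0;0.094,1.64,-1.065,0,0;0.094,1.64,-1.065,0,0;0.094,1.64,-1.065,0,0;0.094,1.64,-1.065,0,0;0.094,1.64,-1.065,0,0;0.094,1.64,-1.065,0,0;0.094,1.64,-1.065,0,0;0.094,1.64,-1.065,0,0;0.094,1.64,-1.065,0,0;0.094,1.64,-1.065,0,0;0.094,1.64,-1.065,0,0;0.094,1.64,-1.065,0,0;0.094,1.64,-1.065,0,0;0.094,1.64,-1.065,0,0;0.094,0,0,0,0")

```text
time: 1.62
tool_pos: [0.5399, -0.0765, 0.2243]
ee_rot: [-3.138, -0.001, 0.294]
wrist_force: [-0.6, 0.1, 0.2]
width: 0.0942
finger_force: 0.0
```

Emit:
nudge_tcp(steps="0.094,0,0,0,-0.123;0.094,0,0,0,-0.123;0.094,0,0,0,-0.123;0.094,0,0,0,-0.123;0.094,0,0,0,-0.123;0.094,0,0,0,-0.123;0.094,0,0,0,-0.123;0.094,0,0,0,-0.123;0.094,0,0,0,-0.123;0.094,0,0,0,-0.123;0.094,0,0,0,-0.123;0.094,0,0,0,-0.123;0.094,0,0,0,-0.123;0.094,0,0,0,-0.123;0.094,0,0,0,-0.123;0.094,0,0,0,-0.123;0.094,0,0,0,-0.123;0.094,0,0,0,-0.123;0.094,0,0,0,-0.123;0.094,0,0,0,0")

```text
time: 3.28
tool_pos: [0.5366, -0.0825, 0.2252]
ee_rot: [-3.141, -0.0, 2.625]
wrist_force: [0.1, -0.5, -0.3]
width: 0.0939
finger_force: 0.0
```

In the tool's units: 0.02 m is 1, 0.035 m is 1.75.

Emit:
nudge_tcp(steps="0.094,0,0,1.75,0;0.094,0,0,1.75,0;0.094,0,0,1.75,0;0.094,0,0,1.5,0;0.094,0,0,1.5,0;0.094,0,0,1,0;0.094,0,0,1,0;0.094,0,0,0,0;0.094,0,0,0,0")

```text
time: 4.03
tool_pos: [0.5359, -0.0819, 0.0194]
ee_rot: [-3.141, -0.003, 2.621]
wrist_force: [-0.2, -0.4, -0.0]
width: 0.094
finger_force: 0.0
```

Emit:
nudge_tcp(steps="0.094,0,0,0,0.03;0.094,0,0,0,0.03;0.094,0,0,0,0.03;0.094,0,0,0,0.03;0.094,0,0,0,0.03;0.094,0,0,0,0.03;0.094,0,0,0,0.03;0.094,0,0,0,0.03;0.094,0,0,0,0.03;0.094,0,0,0,0.03;0.094,0,0,0,0.02;0.094,0,0,0,0")

```text
time: 5.03
tool_pos: [0.5384, -0.0824, 0.0225]
ee_rot: [3.14, 0.003, 2.302]
wrist_force: [-0.4, 0.2, 0.9]
width: 0.0939
finger_force: 0.0
```

Run:
```python
from h import *
import cv2
s=robot.snapshot("side")["color"][150:270,220:380]; cv2.imwrite("pics/s1.png",cv2.resize(s,None,fx=5,fy=5,interpolation=cv2.INTER_CUBIC))
```

```text
(no output)
```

View pics/s1.png

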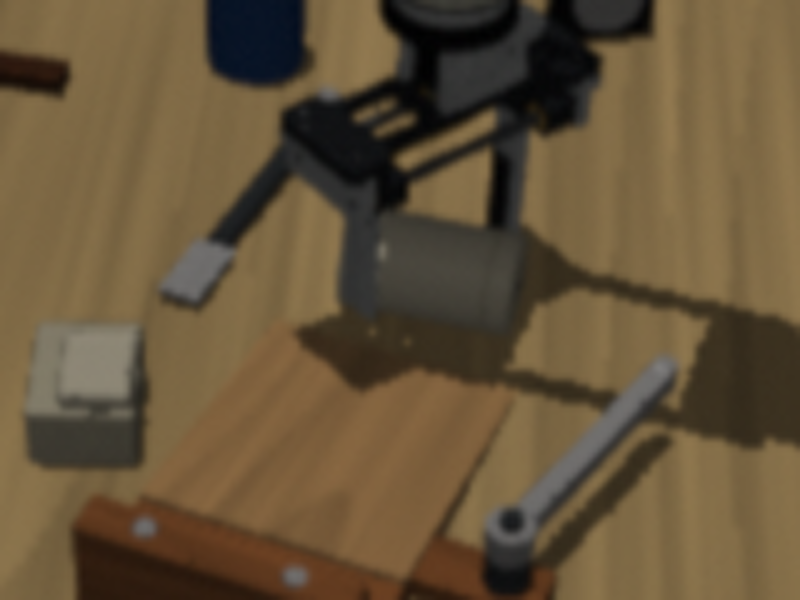

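The side view shows the drum straddled diagonally: one finger at its front -y end (360,260), the other behind its +y end (505,180). Next I turn it square.

Emit:
nudge_tcp(steps="0.094,0,0,0,0.02;0.094,0,0,0,0.02;0.094,0,0,0,0.02;0.094,0,0,0,0.02;0.094,0,0,0,0.015;0.094,0,0,0,0.015;0.094,0,0,0,0.015;0.094,0,0,0,0.015;0.094,0,0,0,0.015;0.094,0,0,0,0.015;0.094,0,0,0,0.01;0.094,0,0,0,0")

```text
time: 6.08
tool_pos: [0.5371, -0.0819, 0.0205]
ee_rot: [3.142, 0.0, 2.123]
wrist_force: [0.6, 0.1, -0.1]
width: 0.0941
finger_force: 0.7
```

Run:
```python
from h import *
import cv2
o=robot.get_obs();print(o["wrist_force"],o["wrist_torque"])
s=robot.snapshot("side")["color"][150:270,220:380]; cv2.imwrite("pics/s2.png",cv2.resize(s,None,fx=5,fy=5,interpolation=cv2.INTER_CUBIC))
```

```text
[ 0.55874201  0.14484022 -0.10604009] [-0.02842668 -0.09129767  0.02516456]
```

View pics/s2.png

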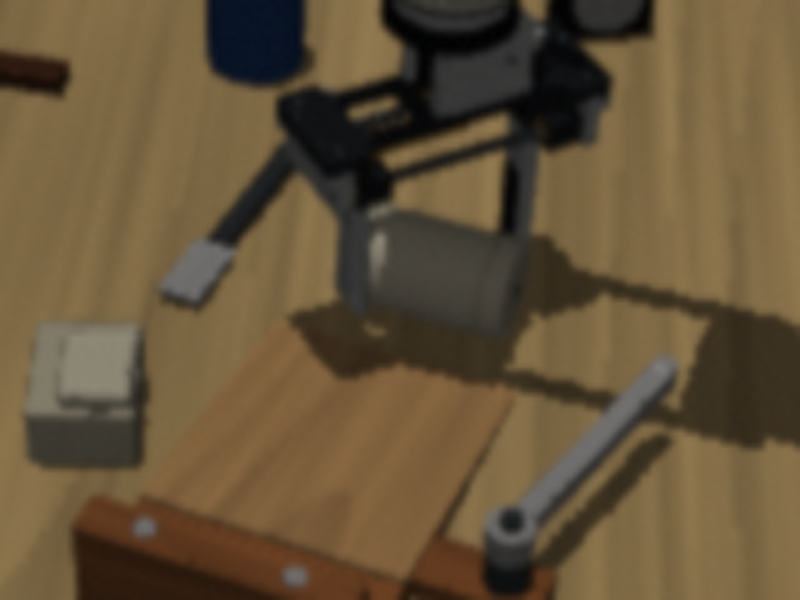

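The drum has turned; it now looks parallel to the ramp's foot edge. I'll unload the fingers, lift, square the tool and back off to check.

In the tool's units: -0.03 m is -1.5, -0.035 m is -1.75.

Emit:
nudge_tcp(steps="0.094,0,0,0,-0.04;0.094,0,0,0,-0.04;0.094,0,0,0,-0.06;0.094,0,0,0,-0.06;0.094,0,0,-1,0;0.094,0,0,-1.75,0;0.094,0,0,-1.75,0;0.094,0,0,-1.5,0;0.094,0,0,0,0.12;0.094,0,0,0,0.12;0.094,0,0,0,0.12;0.094,0,0,0,0.12;0.094,0,0,0,0.12;0.094,0,0,0,0.12;0.094,0,0,0,0.12;0.094,0,0,0,0.12;0.094,0,0,0,0.1;0.094,0,0,0,0")

```text
time: 7.63
tool_pos: [0.537, -0.0819, 0.1403]
ee_rot: [-3.141, 0.0, 1.262]
wrist_force: [-0.8, -0.5, 0.7]
width: 0.0939
finger_force: 0.0
```

Emit:
nudge_tcp(steps="0.06,-1.75,0,0,0;0.06,-1.75,0,0,0;0.06,-1.75,0,0,0;0.06,-1.75,0,0,0;0.06,0,0,0,0;0.06,0,0,0,0")

```text
time: 8.13
tool_pos: [0.4942, -0.2168, 0.1403]
ee_rot: [-3.141, -0.0, 1.262]
wrist_force: [0.1, 0.2, 0.3]
width: 0.061
finger_force: 0.0
```

Run:
```python
from h import *
import cv2
s=robot.snapshot("top")["color"][145:295,150:350]; cv2.imwrite("pics/c2.png",cv2.resize(s,None,fx=4,fy=4,interpolation=cv2.INTER_CUBIC))
```

```text
(no output)
```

View pics/c2.png

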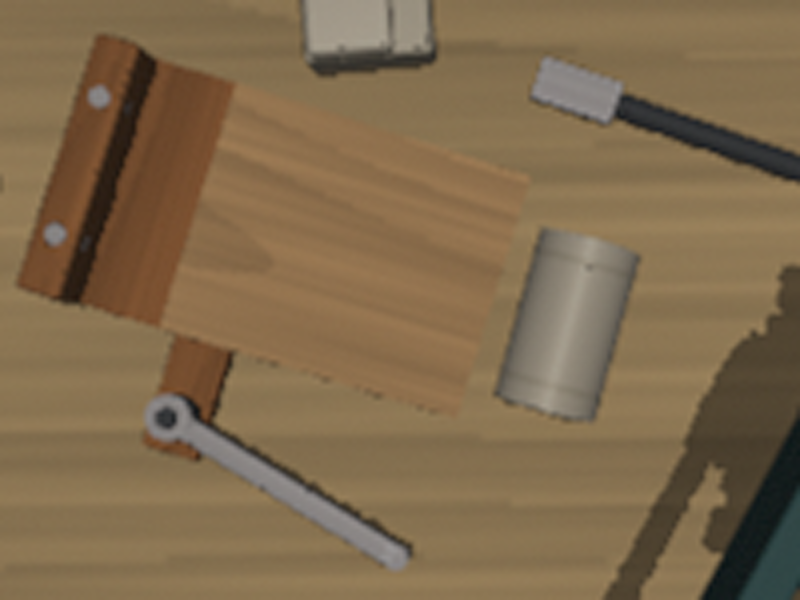

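Drum corners are now (542,230), (638,256), (593,420), (497,394), which is about 2° off square, which should be close enough. The keeper and the rest have not moved.

Add to h.py:
```python
p=np.array([.61038,.13179,1.26405])
M=np.array([[np.cos(p[2]),-np.sin(p[2])],[np.sin(p[2]),np.cos(p[2])]])
inv=lambda w:(np.asarray(w)[...,:2]-p[:2])@M
```

Run:
```python
from h import *
s=robot.snapshot("top")
D=inv(np.array([crop(s,u,v,.03) for u,v in((542,230),(638,256),(593,420),(497,394))]))
ax=(D[0]+D[1]-D[2]-D[3])/2
print(D.mean(0),np.degrees(np.arctan2(ax[0],-ax[1])),inv(robot.get_obs()["tool_pos"]))
```

```text
[-0.22574209  0.00447989] 1.5185082161926027 [-0.36531605  0.00543143]
```

Emit:
nudge_tcp(steps="0.06,0.5,-0.15,1.25,0;0.06,0.75,0,1.5,0;0.06,0.75,0,1.5,0;0.06,0.75,0,1.25,0;0.06,0.5,0,0.4,0;0.06,0.5,0,0,0;0.06,0.3,0,0,0;0.06,0.2,0,0,0;0.06,0.15,0,0,0;0.06,0.1,0,0,0;0.06,0.1,0,0,0;0.06,0.075,0,0,0;0.06,0.075,0,0,0;0.06,0.075,0,0,0;0.06,0.075,0,0,0;0.06,0.075,0,0,0;0.06,0.075,0,0,0;0.06,0.075,0,0,0;0.06,0.075,0,0,0;0.06,0,0,0,0")

```text
time: 9.9
tool_pos: [0.5234, -0.115, 0.0224]
ee_rot: [-3.142, -0.0, 1.264]
wrist_force: [0.3, -0.2, 0.1]
width: 0.0598
finger_force: 0.0
```

Run:
```python
from h import *
import cv2
o=robot.get_obs();print(inv(o["tool_pos"]),o["tool_pos"][2],o["wrist_force"],o["finger_force"])
s=robot.snapshot("side")["color"][150:270,220:380]; cv2.imwrite("pics/s3.png",cv2.resize(s,None,fx=5,fy=5,interpolation=cv2.INTER_CUBIC))
```

```text
[-0.26151845  0.00835437] 0.02244345418617547 [ 0.32652602 -0.15065547  0.09520153] 0.0
```

View pics/s3.png

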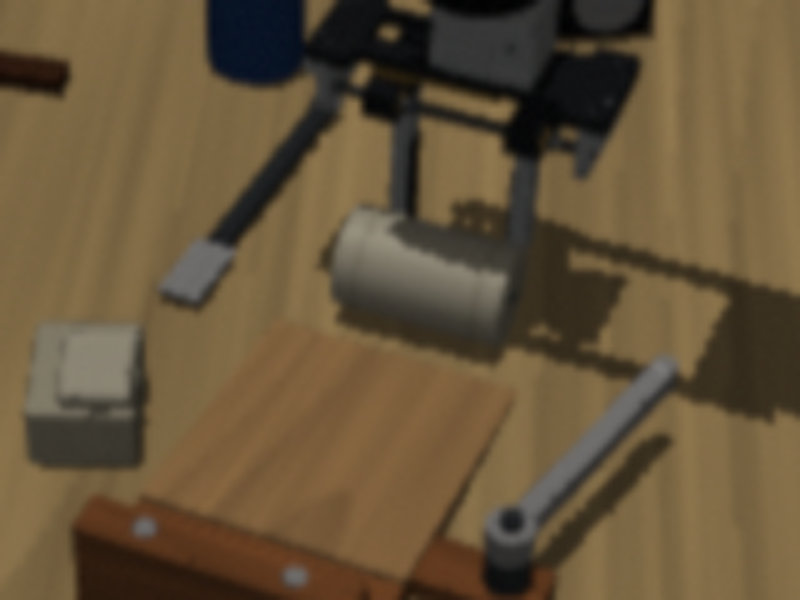

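The fingers are just behind the drum at (405,215) and (525,245), and the drum is still before the ramp. Now I push slowly.

Emit:
nudge_tcp(steps="0.06,0.05,0,0,0;0.06,0.05,0,0,0;0.06,0.05,0,0,0;0.06,0.05,0,0,0;0.06,0.05,0,0,0;0.06,0.05,0,0,0;0.06,0.05,0,0,0;0.06,0.05,0,0,0;0.06,0.05,0,0,0;0.06,0.05,0,0,0;0.06,0.05,0,0,0;0.06,0.05,0,0,0;0.06,0.05,0,0,0;0.06,0.05,0,0,0;0.06,0.05,0,0,0;0.06,0.05,0,0,0;0.06,0.05,0,0,0;0.06,0.05,0,0,0;0.06,0.05,0,0,0;0.06,0.05,0,0,0")

```text
time: 11.62
tool_pos: [0.5294, -0.0962, 0.0225]
ee_rot: [3.142, 0.0, 1.264]
wrist_force: [0.5, -0.5, 0.3]
width: 0.0598
finger_force: 0.2
```

Emit:
nudge_tcp(steps="0.06,0.05,0,0,0;0.06,0.05,0,0,0;0.06,0.05,0,0,0;0.06,0.05,0,0,0;0.06,0.05,0,0,0;0.06,0.05,0,0,0;0.06,0.05,0,0,0;0.06,0.05,0,0,0;0.06,0.05,0,0,0;0.06,0.05,0,0,0;0.06,0.05,0,0,0;0.06,0.05,0,0,0;0.06,0.05,0,0,0;0.06,0.05,0,0,0;0.06,0.05,0,0,0;0.06,0.05,0,0,0;0.06,0.05,0,0,0;0.06,0.05,0,0,0;0.06,0.05,0,0,0;0.06,0.05,0,0,0")

```text
time: 13.28
tool_pos: [0.5354, -0.0776, 0.0226]
ee_rot: [3.141, 0.001, 1.264]
wrist_force: [-1.1, -2.3, 0.4]
width: 0.0597
finger_force: 1.0
```

Emit:
nudge_tcp(steps="0.06,0.05,0,-0.005,0;0.06,0.05,0,-0.005,0;0.06,0.05,0,-0.005,0;0.06,0.05,0,-0.005,0;0.06,0.05,0,-0.005,0;0.06,0.05,0,-0.005,0;0.06,0.05,0,-0.005,0;0.06,0.05,0,-0.005,0;0.06,0.05,0,-0.005,0;0.06,0.05,0,-0.005,0;0.06,0.05,0,-0.005,0;0.06,0.05,0,-0.005,0;0.06,0.05,0,-0.005,0;0.06,0.05,0,-0.005,0;0.06,0.05,0,-0.005,0;0.06,0.05,0,-0.005,0;0.06,0.05,0,-0.005,0;0.06,0.05,0,-0.005,0;0.06,0.05,0,-0.005,0;0.06,0.05,0,-0.005,0")

```text
time: 14.95
tool_pos: [0.5419, -0.0603, 0.0257]
ee_rot: [3.139, 0.004, 1.264]
wrist_force: [-1.9, -5.8, 5.7]
width: 0.0603
finger_force: 3.3
```

Run:
```python
from h import *
import cv2
o=robot.get_obs();print(inv(o["tool_pos"]),o["tool_pos"][2],o["wrist_force"]@np.array([np.cos(1.264),np.sin(1.264),0]))
s=robot.snapshot("side")["color"][150:270,220:380]; cv2.imwrite("pics/s4.png",cv2.resize(s,None,fx=5,fy=5,interpolation=cv2.INTER_CUBIC))
```

```text
[-0.20383292  0.00730837] 0.025654636771035248 -6.134270185783342
```

View pics/s4.png

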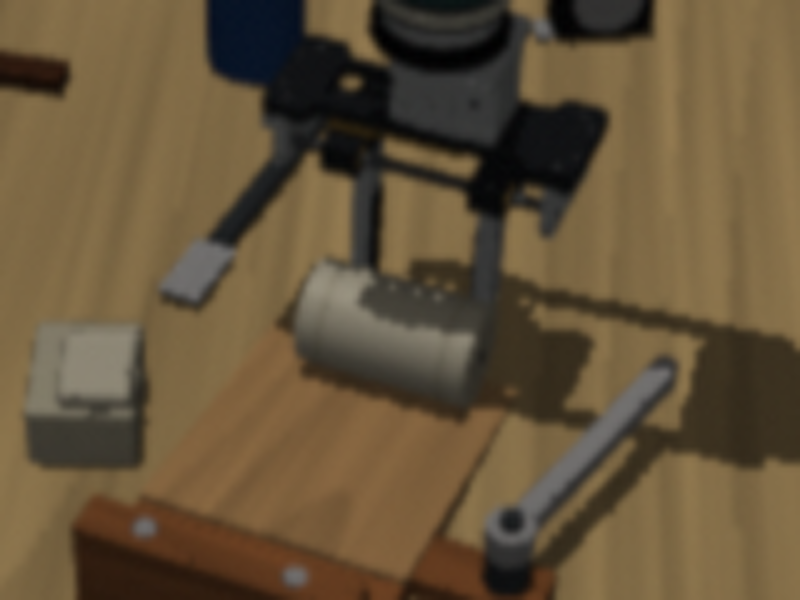

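The drum is on the lower slope with both fingers against it, at (370,265) and (485,300). The force is a modest 6 N. I continue up the slope.

In the tool's units: 0.0015 m is 0.075, -0.0002 m is -0.01.

Emit:
nudge_tcp(steps="0.06,0.075,0,-0.01,0;0.06,0.075,0,-0.01,0;0.06,0.075,0,-0.01,0;0.06,0.075,0,-0.01,0;0.06,0.075,0,-0.01,0;0.06,0.075,0,-0.01,0;0.06,0.075,0,-0.01,0;0.06,0.075,0,-0.01,0;0.06,0.075,0,-0.01,0;0.06,0.075,0,-0.01,0;0.06,0.075,0,-0.01,0;0.06,0.075,0,-0.01,0;0.06,0.075,0,-0.01,0;0.06,0.075,0,-0.01,0;0.06,0.075,0,-0.01,0;0.06,0.075,0,-0.01,0;0.06,0.075,0,-0.01,0;0.06,0.075,0,-0.01,0;0.06,0.075,0,-0.01,0;0.06,0.075,0,-0.01,0")

```text
time: 16.67
tool_pos: [0.5508, -0.0313, 0.0294]
ee_rot: [3.14, 0.003, 1.264]
wrist_force: [-1.6, -6.3, 4.1]
width: 0.0597
finger_force: 3.0
```

Emit:
nudge_tcp(steps="0.06,0.075,0,-0.01,0;0.06,0.075,0,-0.01,0;0.06,0.075,0,-0.01,0;0.06,0.075,0,-0.01,0;0.06,0.075,0,-0.01,0;0.06,0.075,0,-0.01,0;0.06,0.075,0,-0.01,0;0.06,0.075,0,-0.01,0;0.06,0.075,0,-0.01,0;0.06,0.075,0,-0.01,0;0.06,0.075,0,-0.01,0;0.06,0.075,0,-0.01,0;0.06,0.075,0,-0.01,0;0.06,0.075,0,-0.01,0;0.06,0.075,0,-0.01,0;0.06,0.075,0,-0.01,0;0.06,0.075,0,-0.01,0;0.06,0.075,0,-0.01,0;0.06,0.075,0,-0.01,0;0.06,0.075,0,-0.01,0")

```text
time: 18.33
tool_pos: [0.5597, -0.0027, 0.0333]
ee_rot: [3.14, 0.003, 1.264]
wrist_force: [-1.3, -4.9, 2.3]
width: 0.0602
finger_force: 2.9
```

Emit:
nudge_tcp(steps="0.06,0.075,0,-0.01,0;0.06,0.075,0,-0.01,0;0.06,0.075,0,-0.01,0;0.06,0.075,0,-0.01,0;0.06,0.075,0,-0.01,0;0.06,0.075,0,-0.01,0;0.06,0.075,0,-0.01,0;0.06,0.075,0,-0.01,0;0.06,0.075,0,-0.01,0;0.06,0.075,0,-0.01,0;0.06,0.075,0,-0.01,0;0.06,0.075,0,-0.01,0;0.06,0.075,0,-0.01,0;0.06,0.075,0,-0.01,0;0.06,0.075,0,-0.01,0;0.06,0.075,0,-0.01,0;0.06,0.075,0,-0.01,0;0.06,0.075,0,-0.01,0;0.06,0.075,0,-0.01,0;0.06,0.075,0,-0.01,0")

```text
time: 20.0
tool_pos: [0.5687, 0.026, 0.0372]
ee_rot: [3.141, 0.003, 1.264]
wrist_force: [-2.7, -6.0, 3.9]
width: 0.0601
finger_force: 2.9
```

Run:
```python
from h import *
import cv2
o=robot.get_obs();print(inv(o["tool_pos"]),o["tool_pos"][2])
s=robot.snapshot("side")["color"][170:290,200:360]; cv2.imwrite("pics/s5.png",cv2.resize(s,None,fx=5,fy=5,interpolation=cv2.INTER_CUBIC))
```

```text
[-0.11342651  0.00777581] 0.03721087209817928
```

View pics/s5.png

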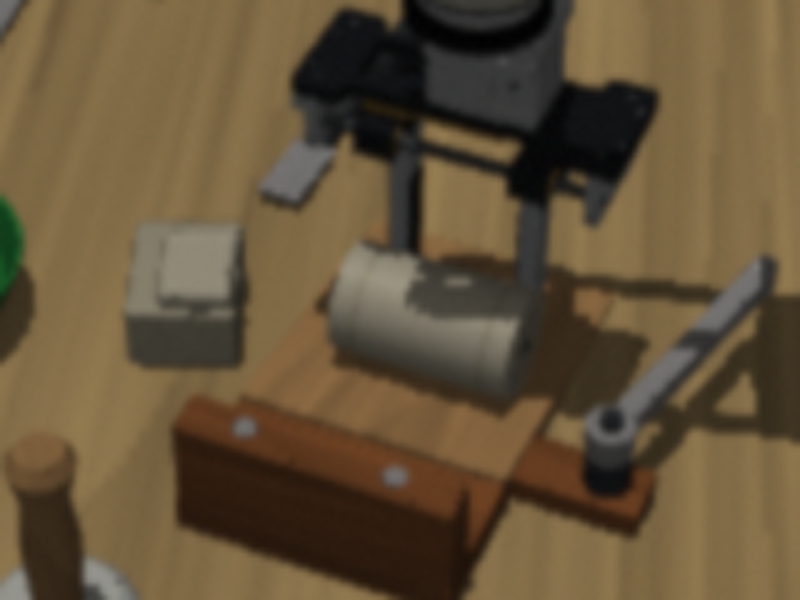

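The drum is about mid-slope, square and centred, with the fingers against it at (405,245) and (530,285). I continue towards the crest.

In the tool's units: 0.0015 m is 0.075, -0.0002 m is -0.01.

Emit:
nudge_tcp(steps="0.06,0.075,0,-0.01,0;0.06,0.075,0,-0.01,0;0.06,0.075,0,-0.01,0;0.06,0.075,0,-0.01,0;0.06,0.075,0,-0.01,0;0.06,0.075,0,-0.01,0;0.06,0.075,0,-0.01,0;0.06,0.075,0,-0.01,0;0.06,0.075,0,-0.01,0;0.06,0.075,0,-0.01,0;0.06,0.075,0,-0.01,0;0.06,0.075,0,-0.01,0;0.06,0.075,0,-0.01,0;0.06,0.075,0,-0.01,0;0.06,0.075,0,-0.01,0;0.06,0.075,0,-0.01,0;0.06,0.075,0,-0.01,0;0.06,0.075,0,-0.01,0;0.06,0.075,0,-0.01,0;0.06,0.075,0,-0.01,0")

```text
time: 21.72
tool_pos: [0.5777, 0.0548, 0.041]
ee_rot: [3.141, 0.003, 1.263]
wrist_force: [-1.5, -5.8, 4.0]
width: 0.0601
finger_force: 2.9
```

Emit:
nudge_tcp(steps="0.06,0.075,0,-0.01,0;0.06,0.075,0,-0.01,0;0.06,0.075,0,-0.01,0;0.06,0.075,0,-0.01,0;0.06,0.075,0,-0.01,0;0.06,0.075,0,-0.01,0;0.06,0.075,0,-0.01,0;0.06,0.075,0,-0.01,0;0.06,0.075,0,-0.01,0;0.06,0.075,0,-0.01,0;0.06,0.075,0,-0.01,0;0.06,0.075,0,-0.01,0;0.06,0.075,0,-0.01,0;0.06,0.075,0,-0.01,0;0.06,0.075,0,-0.01,0;0.06,0.075,0,-0.01,0;0.06,0.075,0,-0.01,0;0.06,0.075,0,-0.01,0;0.06,0.075,0,-0.01,0;0.06,0.075,0,-0.01,0")

```text
time: 23.38
tool_pos: [0.5867, 0.0835, 0.045]
ee_rot: [3.141, 0.003, 1.263]
wrist_force: [-1.1, -5.5, 3.7]
width: 0.0603
finger_force: 2.9
```

Emit:
nudge_tcp(steps="0.06,0.05,0,-0.005,0;0.06,0.05,0,-0.005,0;0.06,0.05,0,-0.005,0;0.06,0.05,0,-0.005,0;0.06,0.05,0,-0.005,0;0.06,0.05,0,-0.005,0;0.06,0.05,0,-0.005,0;0.06,0.05,0,-0.005,0;0.06,0.05,0,-0.005,0")

```text
time: 24.13
tool_pos: [0.5894, 0.092, 0.0458]
ee_rot: [3.141, 0.003, 1.263]
wrist_force: [-2.2, -5.5, 2.7]
width: 0.0602
finger_force: 2.7
```

Run:
```python
from h import *
o=robot.get_obs();print(inv(o["tool_pos"]),o["tool_pos"][2])
```

```text
[-0.04423503  0.00803427] 0.045832380335434075
```

In the tool's units: 0.0008 m is 0.04, 0.0002 m is 0.01.

Emit:
nudge_tcp(steps="0.06,0.04,0,0,0;0.06,0.04,0,0,0;0.06,0.04,0,0,0;0.06,0.04,0,0,0;0.06,0.04,0,0,0;0.06,0.04,0,0,0;0.06,0.04,0,0,0;0.06,0.04,0,0,0;0.06,0.04,0,0,0;0.06,0.04,0,0,0;0.06,0.04,0,0,0;0.06,0.04,0,0,0;0.06,0.04,0,0.01,0;0.06,0.04,0,0.01,0;0.06,0.04,0,0.01,0")

```text
time: 25.38
tool_pos: [0.5932, 0.1049, 0.0447]
ee_rot: [3.142, 0.0, 1.264]
wrist_force: [-0.5, 0.1, -0.3]
width: 0.06
finger_force: 0.0
```

Emit:
nudge_tcp(steps="0.06,0.04,0,0.02,0;0.06,0.04,0,0.02,0;0.06,0.04,0,0.02,0;0.06,0.04,0,0.02,0;0.06,0.04,0,0.02,0;0.06,0.04,0,0.02,0;0.06,0.04,0,0.02,0;0.06,0.04,0,0.02,0;0.06,0.04,0,0.02,0;0.06,0.04,0,0.02,0")

```text
time: 26.22
tool_pos: [0.5956, 0.1125, 0.0407]
ee_rot: [3.142, 0.0, 1.264]
wrist_force: [1.1, -0.1, 0.0]
width: 0.06
finger_force: 0.0
```

Run:
```python
from h import *
import cv2
o=robot.get_obs();print(inv(o["tool_pos"]),o["tool_pos"][2])
s=robot.snapshot("side")["color"][170:290,200:360]; cv2.imwrite("pics/s6.png",cv2.resize(s,None,fx=5,fy=5,interpolation=cv2.INTER_CUBIC))
```

```text
[-0.0228015   0.00824044] 0.04072035123397909
```

View pics/s6.png

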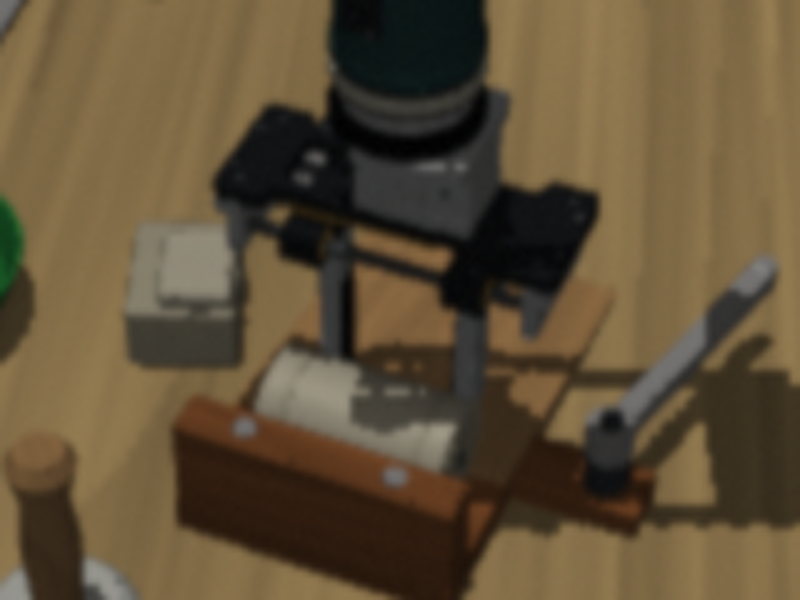

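The drum has dropped into the seat square behind the stop, at about (360,410), and the fingers are just behind it. I press it gently home, then withdraw. All further checks will be by numbers, since I have used my ten pictures.

Emit:
nudge_tcp(steps="0.06,0.04,0,0,0;0.06,0.04,0,0,0;0.06,0.04,0,0,0;0.06,0.04,0,0,0;0.06,0.04,0,0,0")

```text
time: 26.68
tool_pos: [0.5964, 0.1147, 0.0409]
ee_rot: [-3.142, 0.004, 1.263]
wrist_force: [-2.5, -4.7, 1.0]
width: 0.06
finger_force: 3.3
```

Emit:
nudge_tcp(steps="0.06,0.04,0,0,0;0.06,0.04,0,0,0;0.06,0.04,0,0,0;0.06,0.02,0,0,0;0.06,0,0,0,0")

```text
time: 27.1
tool_pos: [0.5964, 0.1147, 0.0409]
ee_rot: [-3.141, 0.009, 1.262]
wrist_force: [-5.5, -9.7, 4.7]
width: 0.0601
finger_force: 5.5
```

The drum is firm against the stop at 11 N. I withdraw gently, close the fingers and go over to the outer side of the keeper.

In the tool's units: -0.001 m is -0.05, -0.03 m is -1.5.

Emit:
nudge_tcp(steps="0.06,-0.05,0,0,0;0.06,-0.05,0,0,0;0.06,-0.05,0,0,0;0.06,-0.1,0,0,0;0.06,-0.15,0,0,0;0.06,-0.5,0,0,0;0.06,-1,0,-0.25,0;0.0,-0.5,0,-1.5,0;0.0,0,0,-1.5,0;0.0,-0.5,-1.5,0,0;0.0,-0.5,-1.5,0,0;0.0,-0.5,-1.5,0,0;0.0,-0.5,-1.5,0,0;0.0,-0.5,-1.5,0,0;0.0,-0.5,-1.35,0,0;0.0,0,0,0,0")

```text
time: 28.43
tool_pos: [0.3916, 0.0696, 0.1049]
ee_rot: [-3.139, 0.0, 1.265]
wrist_force: [0.3, -0.6, -0.3]
width: 0.0033
finger_force: 0.0
```

Run:
```python
from h import *
o=robot.get_obs();print(inv(o["tool_pos"]),o["tool_pos"][2])
```

```text
[-0.12533948  0.1898138 ] 0.10494188515349034
```

In the tool's units: 0.003 m is 0.15, -0.001 m is -0.05.

Emit:
nudge_tcp(steps="0,0,0,1.25,0;0,0,0,1.25,0;0,0,0,0.95,0;0,0,0.25,0,0;0,0,0.25,0,0;0,0,0.2,0,0;0,-0.05,0.15,0,0;0,-0.05,0.15,0,0;0,-0.05,0.15,0,0;0,-0.05,0.15,0,0;0,-0.05,0.15,0,0;0,-0.05,0.15,0,0;0,-0.05,0.15,0,0;0,-0.05,0.15,0,0;0,-0.05,0.15,0,0;0,-0.05,0.15,0,0;0,0,0.15,0,0;0,0,0.15,0,0")

```text
time: 29.93
tool_pos: [0.4408, 0.0443, 0.0366]
ee_rot: [-3.141, 0.001, 1.264]
wrist_force: [-1.4, -0.8, -0.2]
width: 0.0004
finger_force: 0.7
```

Emit:
nudge_tcp(steps="0,0,0.15,0,0;0,0,0.15,0,0;0,0,0.15,0,0;0,0,0.15,0,0;0,0,0.15,0,0;0,0,0.15,0,0;0,0,0.15,0,0;0,0,0.15,0,0;0,0,0.15,0,0")

```text
time: 30.68
tool_pos: [0.467, 0.0368, 0.0368]
ee_rot: [3.141, -0.0, 1.264]
wrist_force: [-2.1, 0.9, -0.5]
width: 0.0005
finger_force: 0.6
```

Run:
```python
from h import *
o=robot.get_obs();print(inv(o["tool_pos"]),o["tool_pos"][2])
```

```text
[-0.13383111  0.10798028] 0.036801830657389414
```

Units first: shifts go in units of 20 mm. So 0.003 m is 0.15, 0.002 m is 0.1.

Emit:
nudge_tcp(steps="0,0,0.15,0,0;0,0,0.15,0,0;0,0,0.15,0,0;0,0.05,0.15,0,0;0,0.05,0.15,0,0;0,0.05,0.15,0,0;0,0.05,0.15,0,0;0,0.05,0.15,0,0;0,0.05,0.15,0,0;0,0.075,0.15,0,0;0,0.075,0.15,0,0;0,0.075,0.15,0,0;0,0.075,0.15,0,0;0,0.075,0.15,0,0;0,0.1,0.15,0,0;0,0.1,0.15,0,0;0,0.1,0.15,0,0;0,0.1,0.1,0,0")

```text
time: 32.18
tool_pos: [0.5242, 0.0411, 0.0368]
ee_rot: [3.141, 0.0, 1.264]
wrist_force: [-1.5, -0.4, -0.3]
width: 0.0004
finger_force: 0.6
```

Emit:
nudge_tcp(steps="0,0.125,0.115,0,0;0,0.125,0.115,0,0;0,0.125,0.115,0,0;0,0.125,0.115,0,0;0,0.125,0.115,0,0;0,0.125,0.115,0,0;0,0.125,0.115,0,0;0,0.125,0.115,0,0;0,0.125,0.115,0,0;0,0.125,0.115,0,0;0,0.125,0.115,0,0;0,0.125,0.075,0,0;0,0.15,0.05,0,0;0,0.15,0.05,0,0")

```text
time: 33.35
tool_pos: [0.5626, 0.0666, 0.0368]
ee_rot: [3.14, 0.0, 1.264]
wrist_force: [-1.1, -1.7, -0.3]
width: 0.0005
finger_force: 0.6
```

Run:
```python
from h import *
o=robot.get_obs();print(inv(o["tool_pos"]),o["tool_pos"][2])
```

```text
[-0.07652049  0.02583779] 0.03683777862840046
```

Next, on to the keeper's end stop: (-0.0765, 0.026) to about (-0.041, 0.012), with slow steps at the end.

Emit:
nudge_tcp(steps="0,0.15,0.075,0,0;0,0.15,0.075,0,0;0,0.15,0.075,0,0;0,0.15,0.075,0,0;0,0.15,0.075,0,0;0,0.15,0.05,0,0;0,0.15,0.05,0,0;0,0.15,0.05,0,0;0,0.15,0.05,0,0;0,0.1,0.05,0,0;0,0.1,0.05,0,0")

```text
time: 34.27
tool_pos: [0.5845, 0.0924, 0.0368]
ee_rot: [3.141, 0.0, 1.264]
wrist_force: [-1.4, -0.5, 0.1]
width: 0.0004
finger_force: 0.5
```

Emit:
nudge_tcp(steps="0,0.05,0,0,0;0,0.05,0,0,0;0,0.05,0,0,0;0,0.05,0,0,0")

```text
time: 34.6
tool_pos: [0.5856, 0.095, 0.0368]
ee_rot: [3.141, 0.002, 1.264]
wrist_force: [-0.9, -6.0, -0.1]
width: 0.0002
finger_force: 2.6
```

Emit:
nudge_tcp(steps="0,0.05,0,0,0;0,0.05,0,0,0;0,0,0,0,0")

```text
time: 34.85
tool_pos: [0.5856, 0.095, 0.0369]
ee_rot: [3.141, 0.006, 1.263]
wrist_force: [-1.5, -7.7, 1.5]
width: 0.0006
finger_force: 4.1
```

Run:
```python
from h import *
o=robot.get_obs();print(inv(o["tool_pos"]),o["tool_pos"][2])
```

```text
[-0.04254934  0.01252133] 0.03687271260941857
```

In the tool's units: -0.035 m is -1.75, -0.03 m is -1.5.

Emit:
nudge_tcp(steps="0,-0.05,0,0,0;0,-0.1,0,0,0;0,-0.15,0,0,0;0,-0.5,0,0,0;0,-1,0,0,0;0,-1,0,-1,0;0,-1,0,-1.5,0;0,-1.5,0,-1.5,0;0,-1.75,0,-0.5,0;0,-1.75,0,0,0;0,-1.75,0,0,0;0,-1.5,0,0,0;0,0,0,0,0")

```text
time: 35.93
tool_pos: [0.5118, -0.136, 0.1267]
ee_rot: [3.141, 0.002, 1.258]
wrist_force: [0.2, 0.0, 0.1]
width: 0.0004
finger_force: 0.0
```

Run:
```python
from h import *
import cv2
s=robot.snapshot("top");I=s["color"].astype(int)
def px(x,y,z):
    w=np.r_[p[:2]+M@np.array([x,y]),z,1];c=s["extrinsics"]@w
    return s["fx"]*c[0]/c[2]+s["cx"],s["fy"]*c[1]/c[2]+s["cy"]
# profiles along ramp x at several y, heights of keeper top .059: steel is grey (low saturation)
for y in(.10,.08,.06,.04,.02,0,-.02,-.03,-.04):
    r=[]
    for x in np.arange(-.06,.06,.003):
        u,v=px(x,y,.059);b,g,rr=cv2.getRectSubPix(s["color"],(1,1),(float(u),float(v)))[0,0].astype(int);r.append("%4d/%-3d"%(rr,rr-b))
    print(y," ".join(r[4:]))
```

```text
0.1   78/45   108/65   109/65    95/57    54/27    75/9    129/5    134/6    132/5    122/6    101/44   131/61   140/56   137/55   136/55   135/54   134/54   133/53   132/54   131/53   131/53   130/53   131/53   132/53   133/53   134/54   135/55   136/55   136/56   137/55   136/55   136/55   136/55   137/56   137/56   137/56 
0.08   73/41   104/63   104/63    87/53    57/29    65/5    122/4    136/6    132/4    121/4    108/41   116/54   132/53   133/54   132/53   133/54   133/54   133/53   134/54   135/55   135/55   137/56   138/56   139/56   139/56   139/56   139/57   138/57   138/57   138/56   137/56   138/56   138/56   136/55   138/55   139/56 
0.06  139/64   140/65   139/64   113/54    72/29    77/7    128/5    136/6    133/5    127/8    128/46   143/67   140/66   146/68   129/64   109/66   101/63   107/63   103/62   105/61   116/64   100/62   111/59   107/64   110/65   108/63   106/66   101/57    99/58    91/54    45/25    39/22    43/24    4
[... 1296 characters left out ...]
1/17    80/14    44/27    93/57   120/72 
-0.03  137/63   137/64   138/63   132/61   102/46    86/4    130/4    135/5    136/6    134/10   110/32    72/32    67/19    76/12    91/16   100/17   106/19   114/19   121/21   126/21   132/22   141/24   147/24   144/23   148/24   143/24   136/24   133/24   128/22   123/21   117/20   106/18    76/16    52/26    94/57   120/72 
-0.04  141/65   143/66   142/66   143/66   143/66   142/67   143/67   142/65   143/68   144/67   138/63   103/47    74/22    79/11    94/14   106/16   115/17   122/19   127/20   133/21   138/21   147/23   156/23   158/23   156/24   151/24   143/22   139/22   135/21   130/21   123/20   114/18    80/12    53/23    95/58   119/74
```

Measured numerically in the top view, the steel lies straight across the ramp (x about -33 to -20 mm at every y). The drum sits square against the stop, and the hand is clear.

```bash
python3 -c "
from bench import robot
print(robot.close_job())"
```

```text
the job is handed in; nothing more can be done
None
```

The drum sits square in the seat against the stop, the keeper lies fully across the ramp behind it, and the hand is clear; I handed the job in at about 36 s, but the seating wasn't fully finger-held: the drum dropped the last few millimetres into the seat clear of the fingers, and on the table I turned it square by straddling it before the push.

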